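# Clear the coil and clamp the sliding leg at its length mark

## Task

Lift the finished copper coil straight up off the spindle and set it down upright in the yellow tray, without dropping it. Then push the blue flag of the spring-loaded sliding leg until its red pointer stands over the orange length mark and, keeping the leg on the mark, squeeze the red cam lever fully closed with the other finger. Finish still holding the leg there with the fingers, lever closed, because the leg springs back when let go; leave the pump, screwdriver and grease jar alone.

Things in the scene. Friction and masses are not known exactly. Their poses are not given: they have to be found in the camera images.
- fixture: Steel base plate, 300 x 150 x 15 mm, fixed; its place and yaw vary. Origin: centre of its underside, on the table. Its x axis is parallel to head x. It carries the sliding leg (bar top 49 mm above the table) and the head.
- head: Clamp head bolted on the plate, place along it varies. Origin: on the spindle axis, 15 mm above the table; z up. x = sliding direction of the leg: it is pushed to +x, its spring returns it to -x. The coil sits on a slab 10 mm above the origin. Fixed parts end 82 mm above the origin.
- spindle_tip (a point): Top of the steel spindle, 14 mm diameter, 80 mm above the table. It stands 15 mm out of the coil; lifting the coil 60 mm clears it.
- mark (a point): Middle of the orange length mark, a band 10 mm wide along head x, on top of a white block at head (-34, -34, 25.5) mm.
- leg_pointer (a point): Tip of the red pointer on the sliding leg (3 mm wide), moves with the leg along head x, 6 to 7 mm higher than the mark. The leg is on its mark when pointer and mark have the same head x, within 5 mm (pointer in the band). It must travel 35 to 65 mm from rest.
- leg_hold (a point): Point on the leg midway between the fingers of a gripper that closes along head y and straddles post and lever: head y = 0, 75 mm above the table, 53 mm to -x of the pointer. The blue post, 44 mm long (+-22 mm in x of this point), has its outer face at head y = -14 mm, inner face at -2 mm, and stands 49 to 98 mm above the table.
- leg_flag (a point): Middle of the pushing face (facing head -x) of the leg's blue flag, a plate 8 mm thick across the slide on the -y side: from the post out to head y = -61 mm, 52 to 98 mm above the table. The face is 14 mm to +x of leg_hold. A finger on the post's -y side, level with leg_hold, pushes this face to +x and slides along it as the fingers close.
- leg (a joint): Travel of the leg in m, 0 at rest (retracted), growing towards head +x, stop at 0.085. A return spring, about 2.8 N at 0 and 5.4 N at 0.065, always pushes it back, even with the lever closed. With the coil on the spindle, the leg's nose hits the coil before the mark.
- cam_lever (a joint): Swing of the red cam lever in rad: 0 fully closed (at its stop, outer face parallel to the slide at head y = 14 mm), starts open at 0.28 to 0.34, limit 0.45. It stays where it is left; 1 to 3 N at its middle moves it.
- lever_hinge (a point): Vertical hinge axis of the lever, at head (-47, 16.5) mm, 74 mm above the table. Closed, the red blade, 9 mm thick, points from here to head -x, reaching 64 mm, 52 to 96 mm above the table. With the leg on its mark, leg_hold is 40 mm to -x of it, beside the middle of the blade.
- lever_tip (a point): Free end of the lever's outer face, 74 mm above the table. Open, it stands out to about head y = 32 to 36 mm; closed, 14 mm. Post plus closed lever are 28 mm wide over their outer faces (head y -14 to +14 mm).
- coil: Copper-wound coil with black end flanges: ring of 50 mm outside diameter, 17 mm bore, 40 mm tall, about 180 g, upright on the spindle, underside 25 mm above the table. Origin: centre of its underside, z along its axis.
- tray: Yellow open tray, 140 x 140 x 30 mm, walls 4 mm, floor about 4 mm thick, fixed, left or right of the fixture. Origin: centre of its underside.
- pump: Bystander: pump with silver body and black head, about 105 x 85 mm and 99 mm tall, loose, on the side opposite the tray. Origin: centre of its underside.
- screwdriver: Bystander: screwdriver lying on the table beyond the fixture.
- grease_jar: Bystander: jar, 54 mm diameter, 75 mm tall, beyond the fixture.
Mind the look-alikes: they are no part of the job. What is shaped like the coil but pink is not meant.

How it is judged:
By the outcome, as a careful person would: the job done as asked, in the order asked, and still so for the second after the job is handed in, while the arm keeps its last pose, push and grip.
It also fails if it takes over 48 s, if anything falls off the work surface, if the arm or the gripper's body presses on something with over 40 N, if the wrist force passes 120 N, or if a joint passes its speed limit or range.

## Robot

A 6-joint arm with a two-finger parallel gripper is mounted at the origin on the work surface. World frame = base frame: x ahead of the robot, y to its left, z up, the work surface at z = 0. Lengths are in mm, angles in rad, forces in N, time in s.
With the tool pointing down it reaches from about 350 to 875 mm from the base axis. Payload 4.2 kg.
Tool frame: the origin (TCP) lies between the finger pads; the fingertips stand 11 mm ahead of it and the grasp point (between the pads) lies 8 mm behind it; z points along the fingers, y is the direction in which the jaws open and shut (so a half turn about z gives the same grasp; the last joint's range is limited). The gripper opens to 85 mm and grips with 20 to 120 N. Pads are 22 mm wide; open, the fingers measure 114 mm over their backs; the gripper's body (76 mm by 85 mm) begins 54 mm behind the grasp point. The pads swing forward as they close: fully open they stand 13 mm farther back than shut.
Start: joints at [-0.895, 0.385, 0.008, 0, -1.194, -0.259], TCP at [253.035, -571.465, 242.312] pointing down, gripper open.
Joint ranges: [-3.14, 3.14], [-1.21, 2.06], [-1.07, 1.41], [-3.16, 2.05], [-2.99, -0.16], [-3.1, 3.1]. Speed limits (rad/s): [2.79, 2.79, 3.14, 3.14, 3.14, 3.14].

## Interface

Orientations are given as a unit quaternion [x, y, z, w].
In Python, from bench import * gives the robot as it stands.
- The arm moves only by the tool servo_tool, never from a script. Its argument "rows" is a list of rows, each a list of 7 numbers: the opening, from 0 (shut) to 1 (fully open), then the shift along the tool's x, y, z in cm, then the turn, a rotation vector about the tool's x, y, z in degrees. A call has 1 to 12 rows; each row shifts and turns the commanded pose from where the row before left it, along the tool's axes as they then stand; what a row does not reach is not made up. A row lasts 1/10 s, in which the tool goes at most 50 mm and 8.59 degrees, less where a joint would pass 70% of its speed; a pose out of reach is approached as far as the arm can. A call is refused whole if a number of a shift passes 5 or a number of a turn 8.59, either way. A call with a gripper value outside its range is refused whole. The fingers move at their own pace and stop on an object; the grip force is fixed at half the most. Time passes only in rows, so rows that do not move let the fingers close. It gives the time, the measured TCP pose, the force and the opening at its end, in the units of the state.
- read_state(): the state, without advancing time (a new reading comes with each control period).
- get_image(name): name is "side" or "top"; returns a dict with "image" (400x640x3 uint8, red, green, blue), "mtx" (3x3 intrinsics, pixels), "extrinsics" (4x4, takes a point from camera to world coordinates). Camera axes: x right, y up, looking along -z (the intrinsics and any distortion apply to the point x, -y, -z); pixel columns grow to the right and rows downward; lengths in mm; the calibration is good to about 2 mm. A picture is of the moment at which its call begins. There is no depth.
- job_done(): hands the job in, once; it reports no verdict.
The state is a dict: "clock": time; "joints": joint angles; "joint_vel": joint speeds; "joint_efforts": joint torques, N m; "position": TCP position; "ee_rot": TCP orientation; "contact_force": force on the tool from outside, world axes, zero at the start; "wrist_torque": the same for the moment, N m; "gripper_width": finger opening in mm.
Only numpy, scipy, OpenCV 4.12 (cv2) and the standard library are available. Lean on these libraries where they do the work, as an engineer would, in place of code of your own. Each camera call takes 0.05 s, during which the arm holds its last target. There are 200 camera calls.

## Working session

There is one attempt and no reset: what is moved stays moved. The work goes in short steps, Python scripts to look and compute and a tool call to move; the robot and the scene stay as the last step left them, time stands still between calls to the robot, and variables do not carry over. Pictures are saved under pics/ and viewed, about 8 in all and at most 12, crops included, and the job is handed in when it is done.

Besides the shell and the picture viewer there is one more tool, called by a JSON object that holds its "fn" and its "kwargs", one argument or row to a line. servo_tool: Moves the arm, as the interface text tells. Its arguments: {"type":"object","properties":{"rows":{"type":"array","items":{"type":"array","items":{"type":"number"}}}},"required":["rows"]}

```bash
mkdir -p pics; ls; cat > h.py <<'E'
from bench import *
import numpy as np, cv2
from scipy.spatial.transform import Rotation as R
def snap(name,fn):
    d=get_image(name); cv2.imwrite(f'pics/{fn}.png',d['image'][:,:,::-1]); np.savez(f'pics/{fn}.npz',m=d['mtx'],e=d['extrinsics'],i=d['image']); return d
def px2w(d,u,v,z):
    m=d['mtx'];e=np.array(d['extrinsics']); r=np.linalg.inv(m)@[u,v,1]; r=e[:3,:3]@[r[0],-r[1],-r[2]]; o=e[:3,3]
    return o+r*(z-o[2])/r[2]
def w2px(d,p):
    e=np.array(d['extrinsics']); c=e[:3,:3].T@(np.array(p)-e[:3,3]); q=np.array(d['mtx'])@[c[0],-c[1],-c[2]]; return q[:2]/q[2]
def load(fn):
    f=np.load(f'pics/{fn}.npz'); return dict(mtx=f['m'],extrinsics=f['e'],image=f['i'])
E
python3 - <<'E'
from h import *
a=snap('top','t0');b=snap('side','s0')
s=read_state();print({k:np.round(v,3) for k,v in s.items()}); print({k for k in a})
print(a['mtx'],np.round(a['extrinsics'],3),np.round(b['extrinsics'],3))
print(R.from_quat(s['ee_rot']).as_matrix().round(3))
E
```

```text
pics
{'clock': np.float64(0.1), 'joints': array([-0.895,  0.385,  0.007, -0.   , -1.194, -0.259]), 'joint_vel': array([ 0.002, -0.001,  0.003,  0.002,  0.   , -0.001]), 'joint_efforts': array([-1.0000e-03, -3.9332e+01,  1.8893e+01,  4.1980e+00, -3.0000e-03,
       -0.0000e+00]), 'position': array([ 252.834, -571.034,  241.348]), 'ee_rot': array([-0.207,  0.978,  0.001, -0.   ]), 'contact_force': array([-0.439,  0.02 ,  0.471]), 'wrist_torque': array([ 0.014, -0.029,  0.034]), 'gripper_width': np.float64(85.225)}
{'extrinsics', 'image', 'mtx'}
[[365.32632699   0.         321.62968541]
 [  0.         365.32632699 199.03310407]
 [  0.           0.           1.        ]] [[-2.400000e-02  9.840000e-01 -1.750000e-01  4.214350e+02]
 [-1.000000e+00 -2.300000e-02  8.000000e-03  3.236000e+00]
 [ 4.000000e-03  1.750000e-01  9.850000e-01  1.076717e+03]
 [ 0.000000e+00  0.000000e+00  0.000000e+00  1.000000e+00]] [[-1.00000e+00  5.00000e-03 -2.00000e-02  5.76263e+02]
 [-1.90000e-02 -5.86000e-01  8.10000e-01  8.33572e+02]
 [-8.00000e-03  8.10000e-01  5.86000e-01  6.94008e+02]
 [ 0.00000e+00  0.00000e+00  0.00000e+00  1.00000e+00]]
[[-0.914 -0.405 -0.001]
 [-0.405  0.914  0.002]
 [ 0.     0.002 -1.   ]]
```

View pics/t0.png

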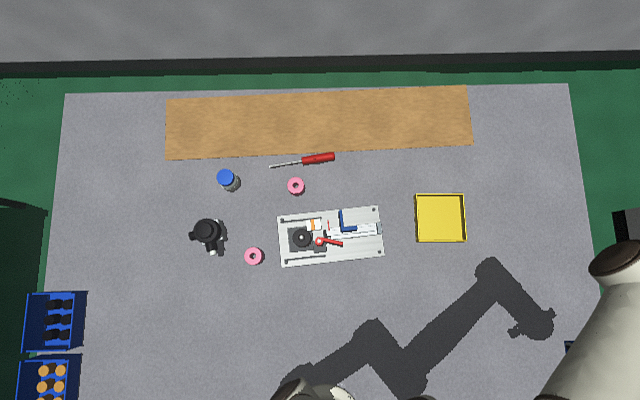

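View pics/s0.png

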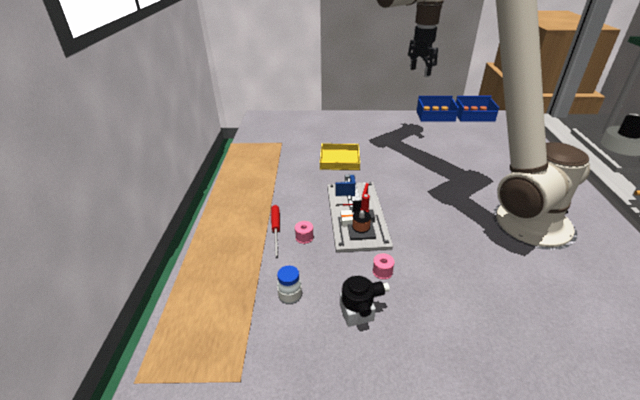

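Top: candidates for the coil are (302,238) dark ring on the fixture's spindle, pink rings (254,256) and (296,186). The description picks (302,238). Tray at (441,218), pump (208,235), jar (228,180), flag (347,222), red lever (328,242). Head +x points to the image left (about world +y). One close crop of it follows.

```bash
python3 - <<'E'
from h import *
a=load('t0');b=load('s0')
c=a['image'][195:275,268:398][:,:,::-1]; c=cv2.resize(c,None,fx=6,fy=6,interpolation=cv2.INTER_CUBIC)
for k in range(0,130,10): cv2.putText(c,str(268+k),(k*6,10),0,.35,(0,0,255));cv2.line(c,(k*6,12),(k*6,18),(0,0,255))
for k in range(0,80,10): cv2.putText(c,str(195+k),(0,k*6+4),0,.35,(0,0,255))
cv2.imwrite('pics/c0.png',c)
c=b['image'][165:260,315:405][:,:,::-1]; c=cv2.resize(c,None,fx=6,fy=6,interpolation=cv2.INTER_CUBIC)
for k in range(0,90,10): cv2.putText(c,str(315+k),(k*6,10),0,.35,(0,0,255));cv2.line(c,(k*6,12),(k*6,18),(0,0,255))
for k in range(0,95,10): cv2.putText(c,str(165+k),(0,k*6+4),0,.35,(0,0,255))
cv2.imwrite('pics/c1.png',c)
E
```

```text
(no output)
```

View pics/c0.png

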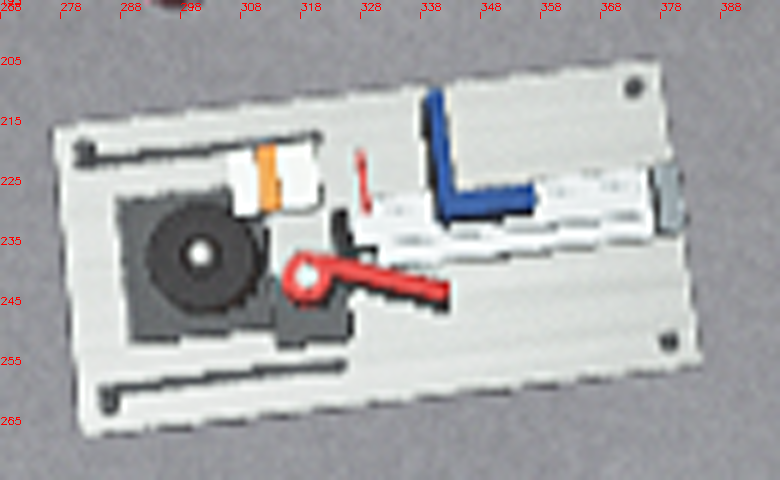

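View pics/c1.png

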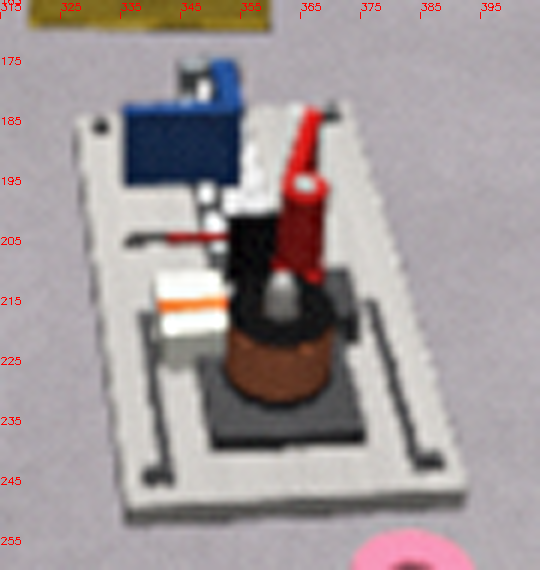

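Crops: the copper coil sits on the spindle (tip at top px 301.3,237; side px 362,211), with the mark at (312.7,224.7) and the pointer at (328.3,225). The lever hinge is at (319,241).

```bash
python3 - <<'E'
from h import *
a=load('t0');b=load('s0')
P=lambda x,y:(268+x/6-.4,195+y/6-.4)
cs=[px2w(a,*P(*c),15) for c in [(55,127),(657,62),(700,358),(85,436)]]
print('corners',np.round(cs,1)); print([np.linalg.norm(cs[i]-cs[i-1]).round() for i in range(4)])
d=cs[0]-cs[1]+cs[3]-cs[2]; yaw=np.arctan2(d[1],d[0]); print('head x yaw',np.degrees(yaw), 'plate ctr',np.mean(cs,0))
hx=np.array([np.cos(yaw),np.sin(yaw),0]);hy=np.array([-hx[1],hx[0],0])
sp=px2w(a,*P(200,252),80); spb=px2w(b,362.2,210.8,80); print('spindle',sp.round(1),spb.round(1))
for n,p,z in [('mark',(268,178),40.5),('ptr',(363,180),47),('hinge',(306,276),97),('levertip',(446,290),96),('postend',(535,197),98),('flagtip',(434,92),98),('coil',(205,257),65)]:
    w=px2w(a,*P(*p),z); print(n,w.round(1),'head',((w-sp)@hx).round(1),((w-sp)@hy).round(1))
M=cv2.inRange(cv2.cvtColor(a['image'],cv2.COLOR_RGB2HSV),(22,120,120),(34,255,255)); n,l,st,ce=cv2.connectedComponentsWithStats(M)
i=1+np.argmax(st[1:,4]);ct=cv2.minAreaRect(np.argwhere(l==i)[:,::-1].astype(np.float32)); print(ct,[px2w(a,*q,30).round(1) for q in cv2.boxPoints(ct)],px2w(a,*ct[0],30))
E
```

```text
corners [[ 563.3  127.4   15. ]
 [ 588.5 -168.    15. ]
 [ 444.4 -181.3   15. ]
 [ 414.7  113.5   15. ]]
[np.float64(149.0), np.float64(296.0), np.float64(145.0), np.float64(296.0)]
head x yaw 95.3098885316075 plate ctr [502.72782354 -27.09257154  15.        ]
spindle [495.9  54.2  80. ] [497.3  55.6  80. ]
mark [533.1  23.5  40.5] head -34.0 -34.2
ptr [530.4 -21.3  47. ] head -78.4 -27.3
hinge [482.9   6.4  97. ] head -46.4 17.4
levertip [475.3 -55.8  96. ] head -107.6 30.8
postend [515.6 -96.9  98. ] head -152.3 -5.6
flagtip [564.1 -53.2  98. ] head -113.3 -57.9
coil [494.7  52.7  65. ] head -1.4 1.4
((441.0821533203125, 217.45608520507812), (48.286930084228516, 49.17547607421875), 88.40885925292969) [array([ 615.7, -280.3,   30. ]), array([ 616.4, -424.4,   30. ]), array([ 476.2, -415.2,   30. ]), array([ 475.6, -274.4,   30. ])] [ 545.18136249 -348.4902548    30.        ]
```

{"fn": "servo_tool", "kwargs": {
  "rows": [
    [1, -3.4, 3.4, 0, 0, 0, 0],
    [1, -3.4, 3.4, 0, 0, 0, 0],
    [1, -3.4, 3.4, 0, 0, 0, 0],
    [1, -3.4, 3.4, 0, 0, 0, 0],
    [1, -3.4, 3.4, 0, 0, 0, 0],
    [1, -3.4, 3.4, 0, 0, 0, 0],
    [1, -3.4, 3.4, 0, 0, 0, 0],
    [1, -3.4, 3.4, 0, 0, 0, 0],
    [1, -3.4, 3.4, 0, 0, 0, 0],
    [1, -3.4, 3.4, 0, 0, 0, 0],
    [1, -3.4, 3.4, 0, 0, 0, 0],
    [1, -3.4, 3.4, 0, 0, 0, 0]
  ]
}}

```text
clock: 1.3
position: [460.9, -31.2, 242.3]
ee_rot: [-0.207, 0.978, 0.0, -0.0]
contact_force: [1.4, -0.6, -0.1]
gripper_width: 85.7
```

{"fn": "servo_tool", "kwargs": {
  "rows": [
    [1, -3.4, 3.4, 0, 0, 0, 0],
    [1, -3.4, 3.4, 0, 0, 0, 0],
    [1, 0, 0, 1, 0, 0, -8.14],
    [1, 0, 0, 1, 0, 0, -8.14],
    [1, 0, 0, 1, 0, 0, -8.14],
    [1, 0, 0, 1, 0, 0, -8.14],
    [1, 0, 0, 1, 0, 0, -8.14],
    [1, 0, 0, 1, 0, 0, -8.14],
    [1, 0, 0, 1, 0, 0, -8.14],
    [1, 0, 0, 1, 0, 0, -8.14],
    [1, 0, 0, 1, 0, 0, -8.14],
    [1, 0, 0, 1, 0, 0, -8.14]
  ]
}}

```text
clock: 2.5
position: [495.2, 56.4, 141.6]
ee_rot: [0.797, -0.605, -0.0, 0.0]
contact_force: [0.1, -0.3, -0.1]
gripper_width: 85.4
```

```bash
cat >> h.py <<'E'
SP=np.array([496.3,54.7,0]);Y=np.radians(95.3)
def to(p,yang):
    s=read_state();M=R.from_quat(s['ee_rot']).as_matrix();t=np.degrees(np.arctan2(M[1,1],M[0,1]))
    print('clk',s['clock'].round(1),'pos',np.round(s['position'],1),'yang',t.round(1),'tilt',M[:,2].round(3),'w',s['gripper_width'].round(1),'F',np.round(s['contact_force'],1),'T',np.round(s['wrist_torque'],2))
    d=(np.array(p)-s['position'])/10
    print('shift cm in tool',(M.T@d).round(2),'turn z',(-((yang-t+180)%360-180)).round(1))
def H(x,y,z): return SP+[x*np.cos(Y)-y*np.sin(Y),x*np.sin(Y)+y*np.cos(Y),z]
E
python3 -c "
from h import *
to(H(0,0,42),195.3)"
```

```text
Traceback (most recent call last):
  File "h.py", line 16, in to
    print('clk',s['clock'].round(1),'pos',np.round(s['position'],1),'yang',t.round(1),'tilt',M[:,2].round(3),'w',s['gripper_width'].round(1),'F',np.round(s['contact_force'],1),'T',np.round(s['wrist_torque'],2))
                ^^^^^^^^^^^^^^^^
AttributeError: 'float' object has no attribute 'round'
```

```bash
sed -i "s/s\['clock'\].round(1)/round(s['clock'],1)/; s/s\['gripper_width'\].round(1)/round(s['gripper_width'],1)/" h.py
python3 -c "
from h import *
to(H(0,0,42),195.3)"
```

```text
clk 2.5 pos [495.2  56.4 141.6] yang -164.4 tilt [-0.001 -0.    -1.   ] w 85.4 F [ 0.1 -0.3 -0.1] T [0.05 0.02 0.02]
shift cm in tool [ 0.19 -0.06  9.96] turn z 0.3
```

{"fn": "servo_tool", "kwargs": {
  "rows": [
    [1, 0.2, -0.1, 1.5, 0, 0, 0],
    [1, 0, 0, 1.5, 0, 0, 0],
    [1, 0, 0, 1.5, 0, 0, 0],
    [1, 0, 0, 1.5, 0, 0, 0],
    [1, 0, 0, 1.5, 0, 0, 0],
    [1, 0, 0, 1.0, 0, 0, 0],
    [1, 0, 0, 0.9, 0, 0, 0],
    [1, 0, 0, 0.5, 0, 0, 0],
    [1, 0, 0, 0, 0, 0, 0]
  ]
}}

```text
clock: 3.4
position: [496.8, 54.7, 42.8]
ee_rot: [0.795, -0.607, -0.0, 0.001]
contact_force: [0.2, -0.4, -0.9]
gripper_width: 85.5
```

{"fn": "servo_tool", "kwargs": {
  "rows": [
    [0.4, 0, 0, 0, 0, 0, 0],
    [0.4, 0, 0, 0, 0, 0, 0],
    [0.4, 0, 0, 0, 0, 0, 0],
    [0.3, 0, 0, 0, 0, 0, 0],
    [0.3, 0, 0, 0, 0, 0, 0],
    [0.3, 0, 0, 0, 0, 0, 0],
    [0.3, 0, 0, 0, 0, 0, 0],
    [0.3, 0, 0, 0, 0, 0, 0]
  ]
}}

```text
clock: 4.2
position: [497.2, 54.9, 44.2]
ee_rot: [0.795, -0.607, 0.0, -0.0]
contact_force: [-1.6, 0.4, 5.1]
gripper_width: 48.0
```

```bash
python3 -c "
from h import *
to(H(0,0,42),195.3)"
```

```text
clk 4.2 pos [497.2  54.9  44.2] yang -164.7 tilt [ 0.001  0.    -1.   ] w 48.0 F [-1.6  0.4  5.1] T [-0.03  0.52 -0.04]
shift cm in tool [-0.01  0.09  0.22] turn z -0.0
```

{"fn": "servo_tool", "kwargs": {
  "rows": [
    [0, 0, 0, 0, 0, 0, 0],
    [0, 0, 0, 0, 0, 0, 0],
    [0, 0, 0, -0.4, 0, 0, 0],
    [0, 0, 0, -0.8, 0, 0, 0],
    [0, 0, 0, -1, 0, 0, 0],
    [0, 0, 0, -1, 0, 0, 0],
    [0, 0, 0, -1, 0, 0, 0],
    [0, 0, 0, -1, 0, 0, 0],
    [0, 0, 0, -1, 0, 0, 0],
    [0, 0, 0, -1, 0, 0, 0],
    [0, 0, 0, -1, 0, 0, 0],
    [0, 0, 0, -1, 0, 0, 0]
  ]
}}

```text
clock: 5.4
position: [497.0, 54.8, 136.2]
ee_rot: [0.795, -0.607, -0.0, -0.0]
contact_force: [-0.2, 0.0, -1.3]
gripper_width: 48.0
```

```bash
python3 -c "
from h import *
to([545.2,-348.5,140],195.3)
d=snap('side','s1');cv2.imwrite('pics/s1c.png',cv2.resize(d['image'][60:280,250:470][:,:,::-1],None,fx=2.7,fy=2.7))"
```

```text
clk 5.4 pos [497.   54.8 136.2] yang -164.7 tilt [-0.  0. -1.] w 48.0 F [-0.2  0.  -1.3] T [ 0.   -0.03 -0.04]
shift cm in tool [40.17  5.98 -0.39] turn z -0.0
```

View pics/s1c.png

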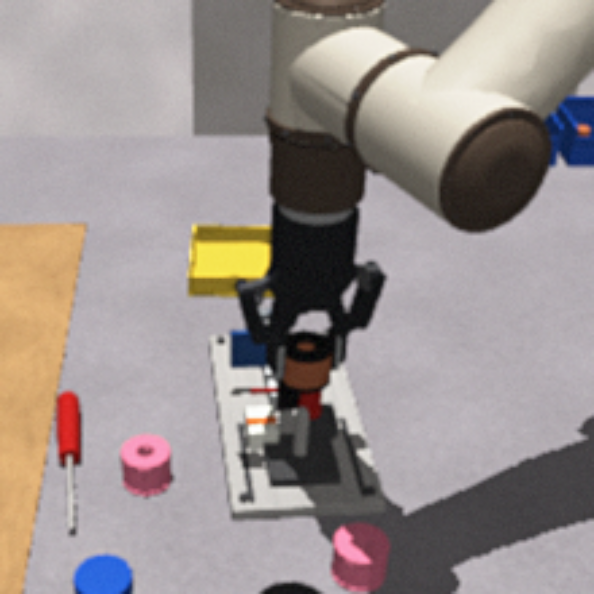

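The coil hangs upright in the fingers (crop 306,365), clear of the spindle (305,435). I'm carrying it to the tray now.

{"fn": "servo_tool", "kwargs": {
  "rows": [
    [0, 1.2, 0.2, -0.5, 0, 0, 0],
    [0, 2.5, 0.4, -0.5, 0, 0, 0],
    [0, 4, 0.6, 0, 0, 0, 0],
    [0, 4, 0.6, 0, 0, 0, 0],
    [0, 4, 0.6, 0, 0, 0, 0],
    [0, 4, 0.6, 0, 0, 0, 0],
    [0, 4, 0.6, 0, 0, 0, 0],
    [0, 4, 0.6, 0, 0, 0, 0],
    [0, 4, 0.6, 0, 0, 0, 0],
    [0, 4, 0.6, 0, 0, 0, 0],
    [0, 3, 0.4, 0, 0, 0, 0],
    [0, 1.5, 0.2, 0, 0, 0, 0]
  ]
}}

```text
clock: 6.65
position: [544.2, -351.8, 144.3]
ee_rot: [0.794, -0.608, -0.001, 0.0]
contact_force: [0.2, 1.0, -2.1]
gripper_width: 48.1
```

```bash
python3 -c "
from h import *
to([545.2,-348.5,30],195.3)"
```

```text
clk 6.7 pos [ 544.2 -351.8  144.3] yang -164.9 tilt [-0.002  0.    -1.   ] w 48.1 F [ 0.2  1.  -2.1] T [ 0.04  0.03 -0.  ]
shift cm in tool [-0.29 -0.2  11.43] turn z -0.2
```

{"fn": "servo_tool", "kwargs": {
  "rows": [
    [0, -0.2, 0, 1, 0, 0, 0],
    [0, 0, 0, 2, 0, 0, 0],
    [0, 0, 0, 2, 0, 0, 0],
    [0, 0, 0, 2, 0, 0, 0],
    [0, 0, 0, 2, 0, 0, 0],
    [0, 0, 0, 1.2, 0, 0, 0],
    [0, 0, 0, 0.7, 0, 0, 0],
    [0, 0, 0, 0.4, 0, 0, 0],
    [0, 0, 0, 0.2, 0, 0, 0],
    [0, 0, 0, 0.2, 0, 0, 0],
    [0, 0, 0, 0.1, 0, 0, 0],
    [0, 0, 0, 0, 0, 0, 0]
  ]
}}

```text
clock: 7.85
position: [544.7, -347.0, 27.7]
ee_rot: [0.795, -0.607, 0.0, -0.0]
contact_force: [-0.7, 1.4, -2.6]
gripper_width: 47.9
```

{"fn": "servo_tool", "kwargs": {
  "rows": [
    [0, 0, 0, 0.1, 0, 0, 0],
    [0, 0, 0, 0.1, 0, 0, 0],
    [0, 0, 0, 0.1, 0, 0, 0],
    [0, 0, 0, 0, 0, 0, 0]
  ]
}}

```text
clock: 8.25
position: [544.5, -346.8, 24.1]
ee_rot: [0.795, -0.607, -0.0, 0.0]
contact_force: [-0.2, -0.2, -1.7]
gripper_width: 48.6
```

{"fn": "servo_tool", "kwargs": {
  "rows": [
    [0, 0, 0, 0.1, 0, 0, 0],
    [0, 0, 0, 0.05, 0, 0, 0],
    [0, 0, 0, 0, 0, 0, 0]
  ]
}}

```text
clock: 8.55
position: [544.7, -346.9, 23.4]
ee_rot: [0.795, -0.607, 0.0, 0.0]
contact_force: [-1.0, 0.9, 2.2]
gripper_width: 48.2
```

{"fn": "servo_tool", "kwargs": {
  "rows": [
    [0.63, 0, 0, 0.05, 0, 0, 0],
    [0.66, 0, 0, 0, 0, 0, 0],
    [0.7, 0, 0, 0, 0, 0, 0],
    [0.75, 0, 0, 0, 0, 0, 0],
    [0.85, 0, 0, 0, 0, 0, 0],
    [0.85, 0, 0, 0, 0, 0, 0],
    [0.85, 0, 0, 0, 0, 0, 0],
    [0.85, 0, 0, -1, 0, 0, 0],
    [0.85, 0, 0, -2, 0, 0, 0],
    [0.85, 0, 0, -3, 0, 0, 0],
    [0.85, 0, 0, -3, 0, 0, 0],
    [0.85, 0, 0, -3, 0, 0, 0]
  ]
}}

```text
clock: 9.75
position: [544.6, -346.9, 144.4]
ee_rot: [0.795, -0.607, 0.0, -0.0]
contact_force: [0.4, -0.2, -0.8]
gripper_width: 72.7
```

```bash
python3 -c "
from h import *
to(H(-131.4-14,0,200),185.3)
d=snap('side','s2');cv2.imwrite('pics/s2c.png',cv2.resize(d['image'][80:280,280:440][:,:,::-1],None,fx=3,fy=3))"
```

```text
clk 9.8 pos [ 544.6 -346.9  144.4] yang -164.7 tilt [ 0.001 -0.    -1.   ] w 72.7 F [ 0.4 -0.2 -0.8] T [-0.04 -0.06  0.02]
shift cm in tool [-25.69  -3.41  -5.57] turn z 10.0
```

View pics/s2c.png

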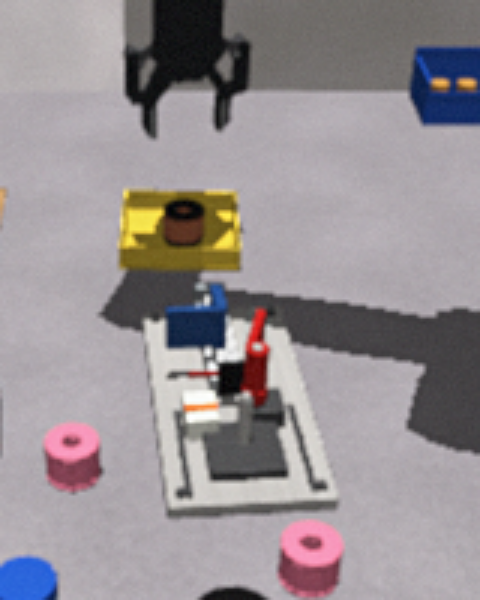

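Coil stands upright in the tray (crop 184,222). Next is the leg: turn to the head y direction first.

{"fn": "servo_tool", "kwargs": {
  "rows": [
    [1, 0, 0, 0, 0, 0, 5],
    [1, 0, 0, 0, 0, 0, 5],
    [1, 0, 0, 0, 0, 0, 0]
  ]
}}

```text
clock: 10.1
position: [544.7, -346.9, 143.1]
ee_rot: [0.739, -0.674, 0.0, -0.0]
contact_force: [0.0, -0.7, 0.6]
gripper_width: 85.5
```

```bash
python3 -c "
from h import *
to(H(-138,3,144.4),185.3);to(H(-138,3,72),185.3)"
```

```text
clk 10.1 pos [ 544.7 -346.9  143.1] yang -174.7 tilt [ 0.001 -0.    -1.   ] w 85.5 F [ 0.  -0.7  0.6] T [ 0.01  0.   -0.01]
shift cm in tool [-26.63   1.41  -0.14] turn z -0.0
clk 10.1 pos [ 544.7 -346.9  143.1] yang -174.7 tilt [ 0.001 -0.    -1.   ] w 85.5 F [ 0.  -0.7  0.6] T [ 0.01  0.   -0.01]
shift cm in tool [-26.64   1.42   7.1 ] turn z -0.0
```

{"fn": "servo_tool", "kwargs": {
  "rows": [
    [1, -2, 0.2, 0, 0, 0, 0],
    [1, -4, 0.2, 0, 0, 0, 0],
    [1, -4, 0.2, 0, 0, 0, 0],
    [1, -4, 0.2, 0, 0, 0, 0],
    [1, -4, 0.2, 0, 0, 0, 0],
    [1, -4, 0.2, 0, 0, 0, 0],
    [1, -3, 0.2, 0, 0, 0, 0],
    [1, -1.6, 0, 0, 0, 0, 0],
    [1, 0, 0, 0, 0, 0, 0],
    [1, 0, 0, 0, 0, 0, 0]
  ]
}}

```text
clock: 11.1
position: [506.4, -83.2, 142.7]
ee_rot: [0.74, -0.673, 0.0, -0.0]
contact_force: [-0.2, -0.4, 0.3]
gripper_width: 85.5
```

```bash
python3 -c "
from h import *
to(H(-138,3,72),185.3)
d=snap('top','t2');c=cv2.resize(d['image'][185:275,268:398][:,:,::-1],None,fx=6,fy=6,interpolation=cv2.INTER_CUBIC);cv2.imwrite('pics/t2c.png',c)"
```

```text
clk 11.1 pos [506.4 -83.2 142.7] yang -174.6 tilt [ 0.001 -0.    -1.   ] w 85.5 F [-0.2 -0.4  0.3] T [-0.04  0.02  0.01]
shift cm in tool [-0.02  0.04  7.07] turn z 0.1
```

View pics/t2c.png

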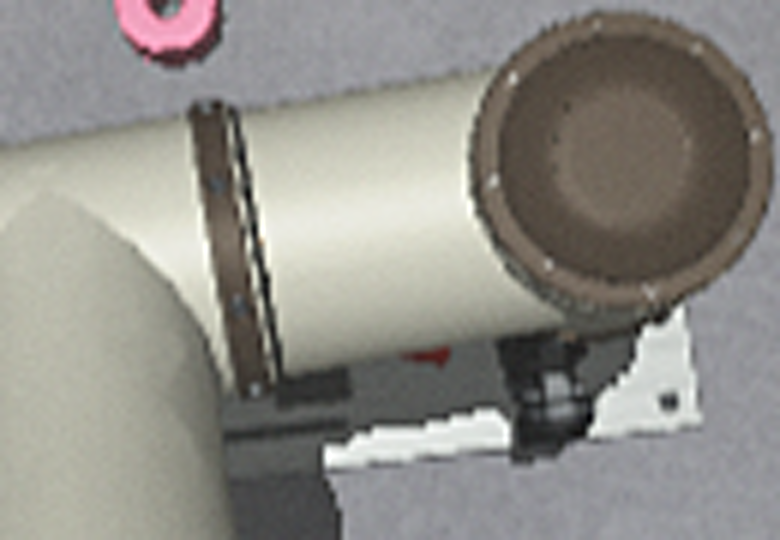

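Top view is hidden by the arm (the lever tip just shows at crop 430,355), so I'll use the side camera from here. Descending beside the flag.

{"fn": "servo_tool", "kwargs": {
  "rows": [
    [1, 0, 0, 0.8, 0, 0, 0],
    [1, 0, 0, 1.3, 0, 0, 0],
    [1, 0, 0, 1.3, 0, 0, 0],
    [1, 0, 0, 1.3, 0, 0, 0],
    [1, 0, 0, 1.2, 0, 0, 0],
    [1, 0, 0, 0.8, 0, 0, 0],
    [1, 0, 0, 0.4, 0, 0, 0],
    [1, 0, 0, 0, 0, 0, 0]
  ]
}}

```text
clock: 11.95
position: [506.0, -83.5, 70.7]
ee_rot: [0.739, -0.674, -0.0, 0.0]
contact_force: [-0.8, 0.0, -0.6]
gripper_width: 85.5
```

{"fn": "servo_tool", "kwargs": {
  "rows": [
    [1, -0.4, 0, 0, 0, 0, 0],
    [1, -0.5, 0, 0, 0, 0, 0],
    [1, -0.5, 0, 0, 0, 0, 0],
    [1, 0, 0, 0, 0, 0, 0],
    [1, 0, 0, 0, 0, 0, 0]
  ]
}}

```text
clock: 12.45
position: [505.3, -69.2, 71.8]
ee_rot: [0.739, -0.674, 0.0, -0.0]
contact_force: [0.2, -2.8, 1.3]
gripper_width: 85.4
```

```bash
python3 -c "
from h import *
to(H(-84,0,72),185.3)
d=snap('side','s3');c=cv2.resize(d['image'][130:260,310:410][:,:,::-1],None,fx=5,fy=5,interpolation=cv2.INTER_CUBIC);cv2.imwrite('pics/s3c.png',c)"
```

```text
clk 12.4 pos [505.3 -69.2  71.8] yang -174.7 tilt [ 0.001 -0.    -1.   ] w 85.4 F [ 0.2 -2.8  1.3] T [-0.71 -0.14 -0.11]
shift cm in tool [-4.02 -0.25 -0.02] turn z 0.0
```

View pics/s3c.png

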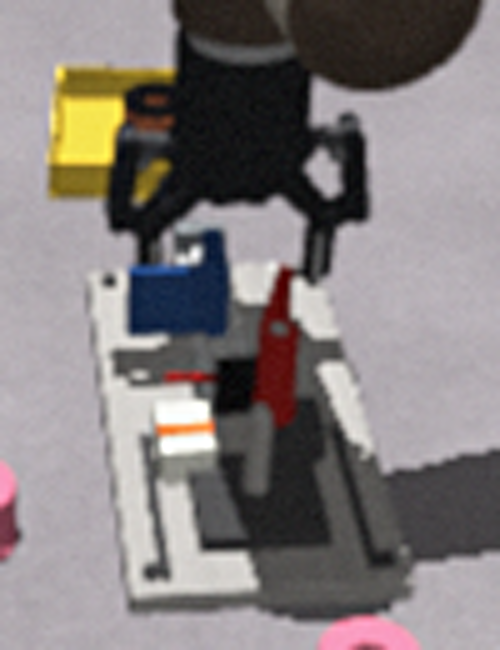

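Finger is on the flag (F_y −2.8 N). Pointer at side px (348,205), mark at (347,216). The right finger is clear outside the lever. Pushing.

{"fn": "servo_tool", "kwargs": {
  "rows": [
    [1, -0.4, 0, 0, 0, 0, 0],
    [1, -0.5, 0, 0, 0, 0, 0],
    [1, -0.5, 0, 0, 0, 0, 0],
    [1, -0.5, 0, 0, 0, 0, 0],
    [1, -0.5, 0, 0, 0, 0, 0],
    [1, -0.5, 0, 0, 0, 0, 0],
    [1, -0.4, 0, 0, 0, 0, 0],
    [1, -0.3, 0, 0, 0, 0, 0],
    [1, 0, 0, 0, 0, 0, 0]
  ]
}}

```text
clock: 13.4
position: [501.8, -33.0, 71.3]
ee_rot: [0.739, -0.674, 0.0, -0.0]
contact_force: [2.5, -3.8, 3.3]
gripper_width: 85.6
```

```bash
cat > meas.py <<'E'
import sys
from h import *
to(H(-84,0,72),185.3)
def m(d):
    h=cv2.cvtColor(d['image'],cv2.COLOR_RGB2HSV).astype(int); V=h[...,2];S=h[...,1];Hh=h[...,0]
    reg=np.zeros(V.shape,bool); reg[195:224,336:356]=1
    o=reg&(Hh>7)&(Hh<20)&(S>130)&(V>110); r=reg&((Hh<7)|(Hh>172))&(S>130)&(V>60)
    out=[]
    hx=np.array([np.cos(Y),np.sin(Y),0])
    for k,z in((o,40.5),(r,47)):
        q=np.argwhere(k)[:,::-1]; c=np.mean(q,0); w=px2w(d,*c,z); out.append((len(q),c.round(1),w.round(1),round((w-SP)@hx,1)))
    return out
if len(sys.argv)>1:
    for f in ['s0','s3']:print(f,m(load(f)))
d=snap('side','s%d'%int(read_state()['clock']*10)); print(m(d))
c=cv2.resize(d['image'][150:250,320:400][:,:,::-1],None,fx=6,fy=6,interpolation=cv2.INTER_CUBIC);cv2.imwrite('pics/last.png',c)
E
python3 meas.py 1
```

```text
clk 13.4 pos [501.8 -33.   71.3] yang -174.7 tilt [ 0.001  0.    -1.   ] w 85.6 F [ 2.5 -3.8  3.3] T [-1.   -0.75 -0.19]
shift cm in tool [-0.38 -0.26 -0.07] turn z 0.0
s0 [(19, array([345.6, 215.4]), array([539.4,  26.3,  40.5]), np.float64(-32.3)), (10, array([347.5, 204. ]), array([533. , -17.1,  47. ]), np.float64(-74.9))]
s3 [(20, array([345.9, 215.3]), array([538.5,  26. ,  40.5]), np.float64(-32.5)), (14, array([347.2, 204.7]), array([533.9, -13.7,  47. ]), np.float64(-71.6))]
[(23, array([346.4, 215.1]), array([537. ,  25.2,  40.5]), np.float64(-33.1)), (15, array([349.2, 213.1]), array([529.5,  24.2,  47. ]), np.float64(-33.5))]
```

View pics/last.png

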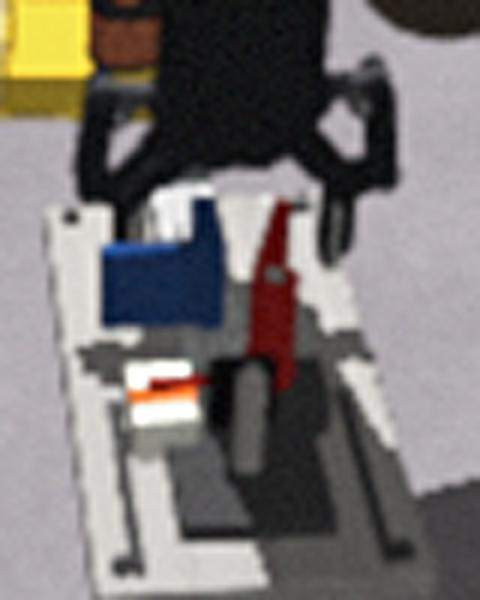

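Pointer crop ends are about (152,386) and (210,380), the orange band centre about (163,393). I'll compare these with predicted projections.

```bash
python3 - <<'E'
from h import *
d=load('s134')
f=lambda *p:((w2px(d,H(*p))+.5-[320,150])*6).round(1)
for y in(-47,-34,-21): print('mark',y,f(-34,y,40.5))
for x in(-42,-38,-34,-30):
  for z in(46.5,47.5): print('ptr',x,z,f(x,-35,z),f(x,-20,z))
c=cv2.resize(d['image'][205:225,338:360][:,:,::-1],None,fx=30,fy=30,interpolation=cv2.INTER_NEAREST)
cv2.imwrite('pics/z.png',c)
E
```

```text
mark -47 [141.6 393.6]
mark -34 [169.6 392.1]
mark -21 [197.6 390.6]
ptr -42 46.5 [165.7 371.3] [197.9 369.6]
ptr -42 47.5 [165.7 369.6] [198.  367.9]
ptr -38 46.5 [166.7 376.7] [199. 375.]
ptr -38 47.5 [166.8 375. ] [199.1 373.3]
ptr -34 46.5 [167.8 382.1] [200.2 380.4]
ptr -34 47.5 [167.9 380.4] [200.3 378.7]
ptr -30 46.5 [168.9 387.5] [201.4 385.8]
ptr -30 47.5 [168.9 385.8] [201.4 384.1]
```

View pics/z.png

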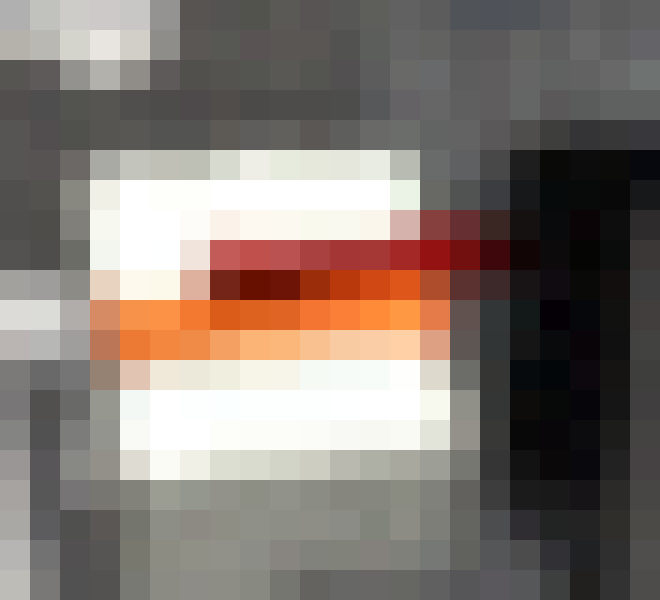

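The pointer is 1–3 mm short of the mark's middle. Push 2.5 mm more, centre slightly, then close in stages.

{"fn": "servo_tool", "kwargs": {
  "rows": [
    [1, -0.25, -0.1, 0, 0, 0, 0],
    [0.8, 0, 0, 0, 0, 0, 0],
    [0.7, 0, 0, 0, 0, 0, 0],
    [0.6, 0, 0, 0, 0, 0, 0],
    [0.5, 0, 0, 0, 0, 0, 0],
    [0.45, 0, 0, 0, 0, 0, 0],
    [0.42, 0, 0, 0, 0, 0, 0],
    [0.42, 0, 0, 0, 0, 0, 0]
  ]
}}

```text
clock: 14.25
position: [502.1, -31.1, 71.2]
ee_rot: [0.739, -0.674, -0.0, 0.0]
contact_force: [1.1, -4.1, 2.6]
gripper_width: 36.1
```

```bash
python3 meas.py
```

```text
clk 14.2 pos [502.1 -31.1  71.2] yang -174.7 tilt [-0.001 -0.    -1.   ] w 36.1 F [ 1.1 -4.1  2.6] T [-1.35 -0.4  -0.17]
shift cm in tool [-0.2  -0.22 -0.08] turn z -0.0
[(18, array([345.5, 215.3]), array([539.6,  26.2,  40.5]), np.float64(-32.4)), (14, array([350.5, 213.6]), array([526. ,  26.7,  47. ]), np.float64(-30.7))]
```

View pics/last.png

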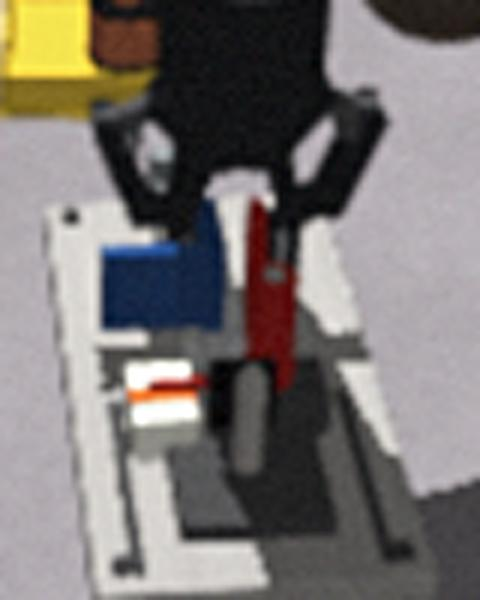

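Lever is swinging in (crop 260,290), and the pointer at (180,384) lies on the band at (165,394). Closing the rest.

{"fn": "servo_tool", "kwargs": {
  "rows": [
    [0.38, 0, 0, 0, 0, 0, 0],
    [0.35, 0, 0, 0, 0, 0, 0],
    [0.32, 0, 0, 0, 0, 0, 0],
    [0.28, 0, 0, 0, 0, 0, 0],
    [0.2, 0, 0, 0, 0, 0, 0],
    [0, 0, 0, 0, 0, 0, 0],
    [0, 0, 0, 0, 0, 0, 0],
    [0, 0, 0, 0, 0, 0, 0]
  ]
}}

```text
clock: 15.1
position: [504.7, -30.7, 71.8]
ee_rot: [0.739, -0.673, 0.002, -0.001]
contact_force: [7.6, -4.7, 1.6]
gripper_width: 26.0
```

```bash
python3 meas.py; python3 - <<'E'
from h import *
import glob
for f in ['s134','s142']+[g[5:-4] for g in glob.glob('pics/s15*.npz')]:
    g=load(f)['image'].astype(int)
    print(f,'cols 341..353 rows 210..218 R/G'); 
    for r in range(210,219): print(r,[f"{g[r,c,0]}/{g[r,c,1]}" for c in (341,343,345,346,347,348,350,352)])
E
```

```text
clk 15.1 pos [504.7 -30.7  71.8] yang -174.7 tilt [ 0.004  0.    -1.   ] w 26.0 F [ 7.6 -4.7  1.6] T [-1.45 -1.2  -0.21]
shift cm in tool [-0.18  0.05 -0.02] turn z 0.0
[(18, array([345.8, 215.3]), array([538.7,  26.1,  40.5]), np.float64(-32.4)), (15, array([350.5, 213.6]), array([525.9,  26.5,  47. ]), np.float64(-30.8))]
s134 cols 341..353 rows 210..218 R/G
210 ['169/170', '192/192', '215/218', '238/238', '231/235', '231/232', '233/236', '105/107']
211 ['240/240', '254/255', '255/255', '255/255', '255/255', '255/255', '255/255', '104/105']
212 ['247/249', '255/255', '251/243', '254/249', '252/249', '250/249', '250/246', '134/64']
213 ['243/246', '254/255', '195/92', '192/80', '186/82', '169/65', '165/56', '148/19']
214 ['232/210', '253/249', '117/37', '103/16', '110/20', '156/45', '208/73', '174/77']
215 ['214/139', '252/146', '219/91', '221/98', '224/100', '243/117', '255/138', '230/123']
216 ['186/118', '244/135', '244/160', '251/179', '251/182', '249/193', '250/205', '221/160']
217 ['149/130', '240/232', '240/238', '246/245', '247/245', '246/250', '248/252', '221/218']
218 ['15
[... 1103 characters left out ...]
55/255', '255/255', '255/255', '255/255', '255/255', '101/102']
212 ['248/249', '255/255', '254/254', '254/255', '255/255', '253/251', '255/255', '140/77']
213 ['247/250', '254/255', '231/192', '231/186', '223/160', '218/136', '220/137', '152/42']
214 ['234/209', '252/248', '136/46', '124/29', '120/25', '121/22', '128/30', '98/21']
215 ['214/136', '251/144', '220/89', '219/91', '216/88', '220/94', '222/100', '171/82']
216 ['190/124', '244/137', '242/154', '251/179', '252/185', '252/195', '253/205', '215/157']
217 ['149/129', '240/233', '243/242', '247/246', '247/245', '248/251', '249/253', '223/219']
218 ['144/146', '255/255', '252/255', '252/255', '253/255', '253/255', '255/255', '247/249']
```

Width reads 26.0 mm. The coil read 48 for 50, so this matches the 28 mm of post plus closed lever. Pointer is within about ±2 mm of mark centre. I'll relieve the 7.6 N side load by centring, then check stability and view the last picture.

{"fn": "servo_tool", "kwargs": {
  "rows": [
    [0, 0, -0.1, 0, 0, 0, 0],
    [0, 0, -0.1, 0, 0, 0, 0],
    [0, 0, 0, 0, 0, 0, 0],
    [0, 0, 0, 0, 0, 0, 0],
    [0, 0, 0, 0, 0, 0, 0],
    [0, 0, 0, 0, 0, 0, 0],
    [0, 0, 0, 0, 0, 0, 0],
    [0, 0, 0, 0, 0, 0, 0],
    [0, 0, 0, 0, 0, 0, 0],
    [0, 0, 0, 0, 0, 0, 0]
  ]
}}

```text
clock: 16.15
position: [504.7, -30.7, 71.8]
ee_rot: [0.739, -0.674, 0.0, -0.0]
contact_force: [2.2, -4.2, 5.4]
gripper_width: 26.5
```

```bash
python3 meas.py; python3 - <<'E'
from h import *
d=load('s%d'%int(read_state()['clock']*10)) if 0 else None
import glob,os
f=max(glob.glob('pics/s*.npz'),key=os.path.getmtime)[5:-4]; d=load(f); g=d['image'].astype(int)
for r in range(212,218): print(f,r,[f"{g[r,c,0]}/{g[r,c,1]}" for c in (343,345,346,347,348,350)])
fc=lambda *p:((w2px(d,H(*p))+.5-[320,150])*6).round()
print('lever outer edge top, closed: hinge end',fc(-57,14,96),'tip',fc(-111,14,96),'open tip(0.1rad)',fc(-111,20,96))
E
```

```text
clk 16.1 pos [504.7 -30.7  71.8] yang -174.7 tilt [ 0.001 -0.    -1.   ] w 26.5 F [ 2.2 -4.2  5.4] T [-1.07 -0.16 -0.25]
shift cm in tool [-0.18  0.05 -0.02] turn z -0.0
[(19, array([345.6, 215.4]), array([539.4,  26.3,  40.5]), np.float64(-32.3)), (14, array([350.5, 213.6]), array([526. ,  26.7,  47. ]), np.float64(-30.7))]
s161 212 ['255/255', '254/254', '255/255', '255/255', '254/251', '255/255']
s161 213 ['254/255', '230/192', '232/187', '224/165', '217/134', '220/136']
s161 214 ['252/247', '137/49', '125/29', '123/27', '124/24', '129/27']
s161 215 ['252/146', '215/81', '219/91', '216/89', '221/95', '225/102']
s161 216 ['244/137', '245/158', '250/179', '251/182', '251/193', '254/206']
s161 217 ['241/235', '242/240', '248/247', '248/246', '246/248', '249/253']
lever outer edge top, closed: hinge end [271. 260.] tip [253. 195.] open tip(0.1rad) [266. 194.]
```

View pics/last.png

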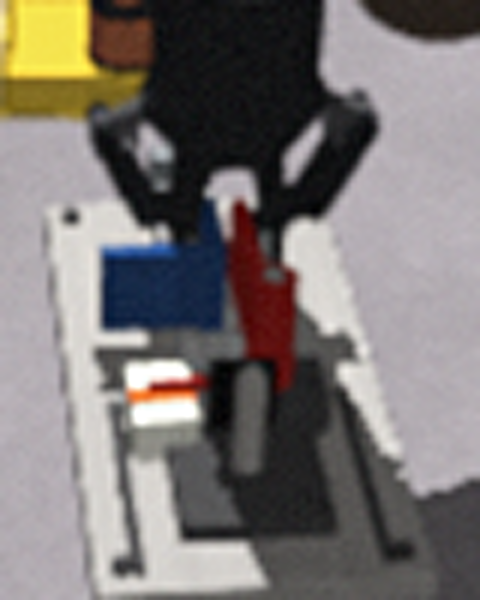

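The lever lies along the slide: its tip is at about (245,203) and the prediction for closed is (253,195). The pointer is on the band and everything is steady, so I'm handing in.

```bash
python3 -c "
from h import *
print(job_done())"
```

```text
the job is handed in; nothing more can be done
None
```

The job is handed in at about 16 s on the clock. I lifted the copper coil straight up off the spindle and set it upright in the yellow tray. I then pushed the blue flag until the red pointer stood on the orange mark and squeezed the red lever closed. The arm is still holding the leg there.

**Pointer:** the side picture puts it within about 1 mm of the mark's middle, and the arm's own position suggests about 2 mm short. Both are inside the 5 mm band. My blob-based check disagreed slightly, reading +1.6 mm. I trusted it less because the pointer's red overlaps the orange there.

**Lever:** the gripper reads 26.5 mm against the 28 mm expected for post plus closed lever. It also read 48 mm on the 50 mm coil, so I take this as fully closed. In the last picture the lever tip is about where a closed lever should be.

**Hold:** in the last second the position did not change and the spring pushed back with about 4 N. I did not move toward the pump, screwdriver or grease jar, but took no separate final picture of them.

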